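# Swing the bar-tool case's lid shut and snap it home

### The arm

A 6-joint arm with a two-finger parallel gripper is mounted at the origin on the work surface. World frame = base frame: x ahead of the robot, y to its left, z up, the work surface at z = 0. Lengths are in m, angles in rad, forces in N, time in s.
With the tool pointing down it reaches from about 0.375 to 0.9 m from the base axis. Payload 3.1 kg.
Tool frame: the origin (TCP) lies between the finger pads; the fingertips stand 25 mm ahead of it and the grasp point (between the pads) lies 6 mm ahead of it; z points along the fingers, y is the line along which they close (so a half turn about z gives the same grasp; the last joint's range is limited). The gripper opens to 85 mm and grips with 20 to 120 N. Pads are 22 mm wide; open, the fingers measure 114 mm over their backs; the gripper's body (76 mm by 85 mm) begins 54 mm behind the grasp point. The pads swing forward as they close: fully open they stand 13 mm farther back than shut.
Start: joints at [1.069, 0.527, 1.433, -0, 1.181, -0.178], TCP at [0.198, 0.593, 0.256] pointing down, gripper open.
Joint ranges: [-3.08, 3.08], [-0.75, 2.2], [0.22, 2.44], [-1.43, 4.57], [0, 2.65], [-2.85, 2.85]. Speed limits (rad/s): [2.79, 2.79, 3.14, 3.14, 3.14, 3.14].

### API

Orientations are given as [roll, pitch, yaw] about the fixed x, y, z axes, in that order (R = Rz(yaw) Ry(pitch) Rx(roll)).
In Python, from rig import env gives the robot as it stands. The module is installed in compiled form; this text tells all that it offers.
- The arm moves only by the shell command python3 -m crank 'ROWS' [FORCE]. ROWS is JSON, a list of rows, each a list of 7 numbers: the turn, a rotation vector about the tool's x, y, z in degrees, then the shift along the tool's x, y, z in m, then the finger opening in m, from 0 to 0.0854. In form: [[rx, ry, rz, tx, ty, tz, gripper], ...]. A call has 1 to 20 rows; each row shifts and turns the commanded pose from where the row before left it, along the tool's axes as they then stand; what a row does not reach is not made up. A row lasts 1/8 s, in which the tool goes at most 62.5 mm and 10.7 degrees, less where a joint would pass 70% of its speed; a pose out of reach is approached as far as the arm can. A call is refused whole if a number of a shift passes 0.0625 or a number of a turn 10.7, either way. A call with a gripper value outside its range is refused whole. The fingers move at their own pace and stop on an object; FORCE is the grip in N (left out, the last holds). Time passes only in rows, so rows that do not move let the fingers close. It gives the time, the measured TCP pose, the force, the opening and the grip force at its end, in the units of the state.
- env.observe(): the state, without advancing time (a new reading comes with each control period).
- env.camera(name): name is "scene" or "top" or "wrist"; returns (picture, depth): 400x640x3 uint8, red, green, blue; 400x640 float32, m along the optical axis (not along the pixel's ray), 0 where there is no reading.
- env.calibration(name): a dict with "mtx" (3x3 intrinsics, pixels), "extrinsics" (4x4, takes a point from camera to world coordinates); the wrist camera has in their place "mount" (4x4, takes a point from camera to tool coordinates, whose origin is the TCP and whose axes are the flange's). Camera axes: x right, y down, z forward; pixel columns grow to the right and rows downward; lengths in m; the calibration is good to about 2 mm. A picture is of the moment at which its call begins: read the wrist's pose just before it. calibration takes no time and is no camera call.
- env.finish_job(): hands the job in; it is judged then, once.
The state is a dict: "time": time; "joint_positions": joint angles; "dq": joint speeds; "joint_torque": joint torques, N m; "tool_pos": TCP position; "eef_rot": TCP orientation; "wrist_force": force on the tool from outside, world axes, zero at the start; "wrist_torque": the same for the moment, N m; "grip_width": finger opening in m; "gripper_force": force on a finger pad.
Only numpy, scipy, OpenCV 4.12 (cv2) and the standard library are available. Lean on these libraries where they do the work, as an engineer would, in place of code of your own. Each camera call takes 0.05 s, during which the arm holds its last target. There are 200 camera calls.

### The job

Close the open walnut bar-tool case: gently push its lid forward past upright and take your hand off so that its own weight swings it down onto the catch, then press the front of the lid down gently until it snaps fully home. Leave the decanter, the glasses and the ice mould where they stand.

Things in the scene. Friction and masses are not known exactly. Their poses are not given: they have to be found in the camera images.
- case: walnut case of bar tools, fixed on the oak cart top. Box 180 (x) by 270 (y) by 90 mm high without lid, walls 10. It stands on four brass levelling feet, screwed out more or less, so its underside is anywhere from 4 to 16 mm above the cart top. Origin: on the cart top under the box's centre; x from its front (robot side) to the hinged back, y along the hinge, z up
- lid (a joint): angle of the lid, rad: 0 fully home, 1.57 upright; starts 1.66 to 1.77. Flat board 190 mm (hinge to free edge) by 270 by 18. Hinge axis: far top edge of the box, level with the rim, at the lid's inner face. Stiff hinge: stays put near upright; below 1.0 its weight swings it down in 1 to 3 s onto a ball catch, where it rests 8 mm proud (0.04); some 10 N at the front edge snaps it to 0, a hard stop
- decanter: stoppered glass decanter, 225 mm tall, 100 mm across; origin at the centre of its foot
- glass_a: stemless wine glass, 110 mm tall, 90 mm across; origin at the centre of its foot
- glass_b: stemless wine glass, like the other
- ice_mould: grey silicone ice mould tray with six cells, 110 by 160 by 45 mm; origin at the centre of its underside

How it is judged:
On the way, in this order (a step that is already met when the one before it is completed fails the run):
1. the lid swings down by its own weight, with nothing touching it (value of joint lid between 0.08 and 0.9 rad and contact force between lid and the arm below 0.05 N and contact force between lid and the fingers below 0.05 N), for 0.2 s.
2. the lid lies on its catch, with nothing touching it (value of joint lid between 0.02 and 0.06 rad and contact force between lid and the arm below 0.05 N and contact force between lid and the fingers below 0.05 N), for 0.1 s.
At the end, for the whole second after the job is handed in: the lid has snapped fully home: its angle is under 0.008 rad (free edge within about 1.5 mm of shut), it is still, and stays so with nothing touching it (value of joint lid below 0.008 rad and velocity of joint lid below 0.02 rad/s).
It fails at once if the lid is pushed with more than 20 N (contact force between lid and the fingers above 20 N or contact force between lid and the arm above 20 N).
It fails at once if the decanter, a glass or the ice mould is shifted by more than 15 mm (distance of any of decanter, glass_a, glass_b, ice_mould from where it was at the start of the episode above 0.015 m).
It also fails if it takes over 48 s, if anything falls off the work surface, if the arm or the gripper's body presses on something with over 40 N, if the wrist force passes 120 N, or if a joint passes its speed limit or range.

## Working session

There is one attempt and no reset: what is moved stays moved. The work goes in short steps, Python scripts to look and compute and a shell command to move; the robot and the scene stay as the last step left them, time stands still between calls to the robot, and variables do not carry over. Pictures are saved under pics/ and viewed, at most 10 in all, crops included, and the job is handed in when it is done.

```bash
mkdir -p pics
cat > h.py <<'E'
import numpy as np, cv2
from rig import env
def grab(n,save):
    s=env.observe(); im,d=env.camera(n); c=env.calibration(n)
    cv2.imwrite('pics/%s.png'%save,im[:,:,::-1]); np.savez('pics/%s.npz'%save,d=d,im=im,K=c['mtx'],E=c.get('extrinsics',np.eye(4)))
    return im,d,c
def world(d,K,E):
    v,u=np.mgrid[:d.shape[0],:d.shape[1]]
    p=np.stack([(u-K[0,2])/K[0,0]*d,(v-K[1,2])/K[1,1]*d,d],-1)
    return p@E[:3,:3].T+E[:3,3]
E
python3 - <<'E'
from h import *
for n in ('scene','top'):
    im,d,c=grab(n,n+'1'); print(n,np.round(c['extrinsics'],3).tolist(),(d>0).mean())
print(env.observe())
E
```

```text
scene [[-0.92, 0.314, -0.236, 0.939], [0.393, 0.729, -0.56, 1.01], [-0.004, -0.608, -0.794, 1.41], [0.0, 0.0, 0.0, 1.0]] 0.99615625
top [[0.013, -0.983, 0.181, 0.304], [-1.0, -0.01, 0.02, 0.055], [-0.018, -0.182, -0.983, 1.368], [0.0, 0.0, 0.0, 1.0]] 0.99591796875
{'time': 0.1, 'joint_positions': array([ 1.06948775e+00,  5.28362635e-01,  1.43378317e+00,  2.01628020e-05,
        1.18141078e+00, -1.78490548e-01]), 'dq': array([-4.44315779e-04, -4.43996927e-03, -3.41181176e-03, -9.95520619e-04,
       -9.07756689e-05, -1.40638423e-03]), 'joint_torque': array([-1.25468490e-03, -4.43305278e+01, -1.78584981e+01, -2.76324581e-04,
        3.89687513e-03,  7.24202522e-06]), 'tool_pos': array([0.19794327, 0.59219306, 0.25543506]), 'eef_rot': array([-3.13966323e+00, -3.67026914e-04,  2.81876660e+00]), 'wrist_force': array([ 0.08031198, -0.2407969 , -0.61115709]), 'wrist_torque': array([ 0.06811126, -0.04149242,  0.02747706]), 'gripper_force': 0.0, 'grip_width': 0.08532059340801419}
```

View pics/scene1.png

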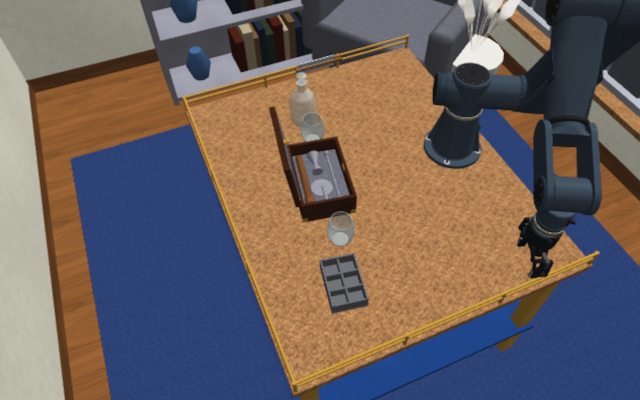

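View pics/top1.png

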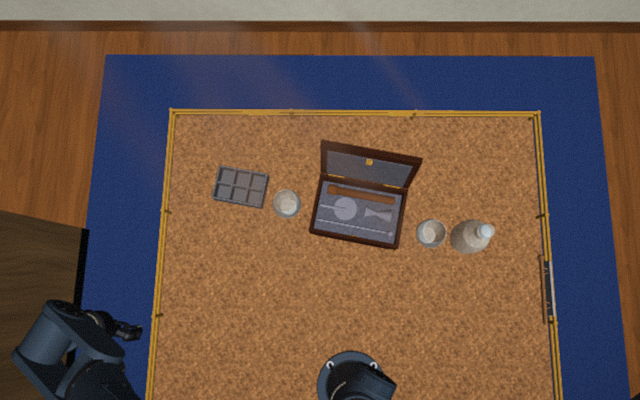

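The scene view shows the case near (320,180), its lid open at (280,150), and the robot on the right. In the top view the case is at (310–405, 178–248) and the lid at (322–420, 142–190). The glasses are at (287,203) and (431,233), the decanter at (475,236) and the mould at (241,187).

```bash
cat > m.py <<'E'
from h import *
f=np.load('pics/top1.npz'); P=world(f['d'],f['K'],f['E'])
f2=np.load('pics/scene1.npz'); Q=world(f2['d'],f2['K'],f2['E'])
print('table z',np.median(P[280:330,240:320,2]),np.median(Q[300:340,400:420,2]))
def reg(P,im,box):
    u0,u1,v0,v1=box
    p=P[v0:v1,u0:u1].reshape(-1,3); return p,im[v0:v1,u0:u1].reshape(-1,3)
p,c=reg(P,f['im'],(302,425,136,252)); q,cq=reg(Q,f2['im'],(262,362,100,222))
rim=p[(p[:,2]>.085)&(p[:,2]<.115)]
print('rim z hist',np.histogram(rim[:,2],bins=15))
r=cv2.minAreaRect(rim[:,:2].astype(np.float32)); print('rim rect',r,cv2.boxPoints(r).tolist())
for nm,a in (('top',p),('scene',q)):
    l=a[(a[:,2]>.14)&(a[:,0]>0.4)&(np.abs(a[:,1])<.25)]
    ctr=l.mean(0);
    for _ in range(4):
        U,S,V=np.linalg.svd(l-l.mean(0),full_matrices=False); n=V[2]; e=(l-l.mean(0))@n
        l=l[np.abs(e)<max(.004,2*e.std())]
    print(nm,len(l),'n',n,'c',l.mean(0),'max z',l[:,2].max(),'yrange',l[:,1].min(),l[:,1].max(),'std',e.std())
for nm,b in (('gl_a',(270,303,188,220)),('gl_b',(416,446,219,248)),('dec',(449,496,219,254)),('mould',(212,270,165,209))):
    a,_=reg(P,f['im'],b); a=a[a[:,2]>.015]; print(nm,np.percentile(a,[2,50,98],axis=0).round(3).tolist())
E
python3 m.py
```

```text
table z 0.0011853024497185949 0.0014341587243650311
rim z hist (array([ 58,  48,  34,  35,  33,  43, 116, 212, 298, 257, 145,  51,  24,
        18,  13]), array([0.08501933, 0.08701284, 0.08900636, 0.09099987, 0.09299339,
       0.0949869 , 0.09698042, 0.09897393, 0.10096745, 0.10296096,
       0.10495448, 0.10694799, 0.10894151, 0.11093503, 0.11292854,
       0.11492206]))
rim rect ((0.5164786577224731, -0.05175156891345978), (0.3460446000099182, 0.1835889220237732), 79.54072570800781) [[0.3947995603084564, -0.20523491501808167], [0.5753380060195923, -0.23856300115585327], [0.6381577253341675, 0.10173177719116211], [0.457619309425354, 0.13505986332893372]]
top 2339 n [-0.97016319  0.17883717  0.16370908] c [ 0.62630215 -0.03472623  0.22517576] max z 0.2962895419078251 yrange -0.16801489337428516 0.09884193506161829 std 0.0015877468402637604
scene 736 n [ 0.95819794 -0.19370025 -0.21056333] c [0.64440023 0.00468869 0.25736064] max z 0.2945252577905302 yrange -0.16874352247563973 0.10360163612375073 std 0.0055574666972884644
gl_a [[0.504, 0.163, 0.017], [0.546, 0.206, 0.078], [0.586, 0.244, 0.113]]
gl_b [[0.417, -0.277, 0.017], [0.459, -0.238, 0.074], [0.497, -0.194, 0.114]]
dec [[0.402, -0.379, 0.029], [0.442, -0.336, 0.129], [0.49, -0.304, 0.224]]
mould [[0.539, 0.273, 0.016], [0.606, 0.359, 0.04], [0.667, 0.44, 0.052]]
```

```bash
python3 -m crank '[[0,0,-8.1,0,0,-0.02,0],[0,0,0,-0.053,-0.024,0,0],[0,0,0,-0.053,-0.024,0,0],[0,0,0,-0.053,-0.024,0,0],[0,0,0,-0.053,-0.024,0,0],[0,0,0,-0.053,-0.024,0,0],[0,0,0,-0.053,-0.024,0,0],[0,0,0,-0.053,-0.024,0,0],[0,0,0,-0.053,-0.024,0,0],[0,0,0,-0.053,-0.024,0,0],[0,0,0,-0.053,-0.024,0,0],[0,0,0,-0.053,-0.024,0,0],[0,0,0,-0.053,-0.024,0,0]]' 60
cat > s.py <<'E'
from h import *
H=np.array([.606,-.031,.1015]); a=-np.arctan2(.181,.983); X=np.array([np.cos(a),np.sin(a),0]); Y=np.array([-X[1],X[0],0])
s=env.observe(); d=s['tool_pos']-H
print('t',round(s['time'],2),'case xyz',d@X,d@Y,'tip h',d[2]-.025,'rot',s['eef_rot'].round(3),'F',s['wrist_force'].round(2),'q',s['joint_positions'].round(2))
def lid(save):
    im,d,c=grab('top',save); P=world(d,c['mtx'],c['extrinsics'])-H
    x,y,z=P@X,P@Y,P[...,2]; mk=(abs(y)<.13)&(z>.02)&(x>-.2)&(x<.05)&(z<.25)
    return x[mk],y[mk],z[mk]
E
python3 s.py
```

```text
time: 1.72
tool_pos: [0.7729, 0.1935, 0.2755]
eef_rot: [-3.141, -0.001, 2.96]
wrist_force: [1.5, 0.7, 0.9]
grip_width: -0.0002
gripper_force: 0.0
t 1.73 case xyz 0.12349793062629875 0.25096846104380355 tip h 0.14895067105848153 rot [-3.141e+00 -1.000e-03  2.960e+00] F [1.47 0.68 0.87] q [ 0.11  0.77  0.89  0.    1.48 -1.28]
```

```bash
python3 -m crank '[[0,0,0,0,-0.042,0,0],[0,0,0,0,-0.042,0,0],[0,0,0,0,-0.042,0,0],[0,0,0,0,-0.042,0,0],[0,0,0,0,-0.042,0,0],[0,0,0,0,-0.04,0,0],[0,0,0,0,0,0,0]]'
python3 s.py; python3 -c "
from h import *
grab('scene','scene2')"
```

```text
time: 2.6
tool_pos: [0.7259, -0.0548, 0.2756]
eef_rot: [-3.141, -0.001, 2.956]
wrist_force: [0.3, 0.2, -0.0]
grip_width: 0.0001
gripper_force: 0.0
t 2.6 case xyz 0.1222656736723486 -0.0016631323780416337 tip h 0.14909376194250412 rot [-3.141e+00 -1.000e-03  2.956e+00] F [ 0.35  0.18 -0.02] q [-0.23  0.66  1.12 -0.    1.37 -1.61]
```

View pics/scene2.png

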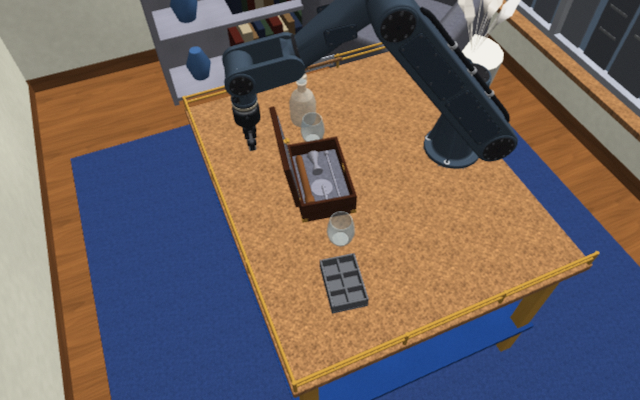

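The fingertips at (252,140) stand behind the lid, whose top edge is at (275,110), and nothing is touching. I'll approach and push slowly.

```bash
python3 -m crank '[[0,0,0,0.01,0,0,0],[0,0,0,0.01,0,0,0],[0,0,0,0.01,0,0,0],[0,0,0,0.01,0,0,0],[0,0,0,0.01,0,0,0],[0,0,0,0.004,0,0,0],[0,0,0,0.004,0,0,0],[0,0,0,0.004,0,0,0],[0,0,0,0.004,0,0,0],[0,0,0,0.004,0,0,0],[0,0,0,0.004,0,0,0],[0,0,0,0.004,0,0,0],[0,0,0,0.004,0,0,0]]'
python3 s.py
```

```text
time: 4.28
tool_pos: [0.6459, -0.0364, 0.2765]
eef_rot: [-3.142, 0.0, 2.96]
wrist_force: [1.4, 0.0, 2.8]
grip_width: 0.0002
gripper_force: 1.0
t 4.28 case xyz 0.040217692493963446 0.0019107218579800366 tip h 0.14999328727419314 rot [-3.142  0.     2.96 ] F [1.45 0.01 2.79] q [-0.23  0.54  1.35 -0.    1.25 -1.62]
```

```bash
python3 -m crank '[[0,0,0,0.004,0,0,0],[0,0,0,0.004,0,0,0],[0,0,0,0.004,0,0,0],[0,0,0,0.004,0,0,0],[0,0,0,0.004,0,0,0],[0,0,0,0.004,0,0,0],[0,0,0,0.004,0,0,0],[0,0,0,0.004,0,0,0],[0,0,0,0.004,0,0,0],[0,0,0,0.004,0,0,0],[0,0,0,0.004,0,0,0],[0,0,0,0.004,0,0,0]]'
python3 s.py
```

```text
time: 5.78
tool_pos: [0.5985, -0.0277, 0.2763]
eef_rot: [3.142, -0.0, 2.96]
wrist_force: [1.5, 0.1, 0.7]
grip_width: 0.0002
gripper_force: 0.4
t 5.78 case xyz -0.007961588195274772 0.0018805276420349897 tip h 0.14981767309711058 rot [ 3.142 -0.     2.96 ] F [1.5  0.12 0.75] q [-0.23  0.47  1.48 -0.    1.19 -1.62]
```

```bash
python3 -m crank '[[0,0,0,0.004,0,0,0],[0,0,0,0.004,0,0,0],[0,0,0,0.004,0,0,0],[0,0,0,0.004,0,0,0],[0,0,0,0.004,0,0,0],[0,0,0,0.004,0,0,0],[0,0,0,0.004,0,0,0],[0,0,0,0.004,0,0,0],[0,0,0,0.004,0,0,0],[0,0,0,0.004,0,0,0],[0,0,0,0.004,0,0,0]]'
python3 s.py; python3 -c "
from h import *
grab('scene','scene3')"
```

```text
time: 7.15
tool_pos: [0.5552, -0.0198, 0.2763]
eef_rot: [3.142, -0.0, 2.96]
wrist_force: [-0.1, -0.1, -1.0]
grip_width: -0.0
gripper_force: 0.0
t 7.15 case xyz -0.051989224031374716 0.0018661398082834106 tip h 0.14977854100184307 rot [ 3.142 -0.     2.96 ] F [-0.14 -0.08 -1.  ] q [-0.24  0.41  1.59 -0.    1.15 -1.63]
```

View pics/scene3.png

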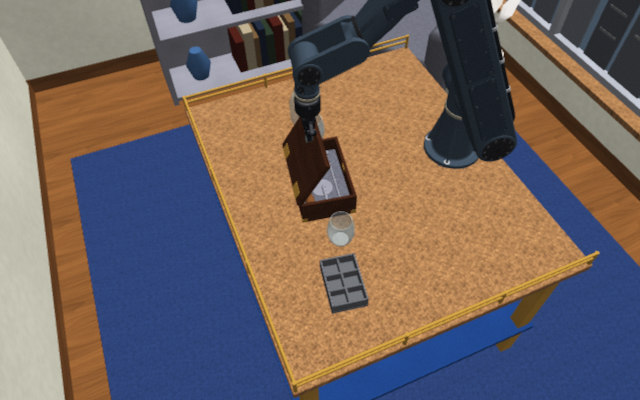

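The lid leans forward near (310,165) and contact force has dropped to about zero, so it is starting to move by itself. I'll take the hand off, back and up.

```bash
python3 -m crank '[[0,0,0,-0.02,0,-0.01,0],[0,0,0,-0.02,0,-0.03,0],[0,0,0,0,0,-0.04,0],[0,0,0,0,0,0,0]]'
cat > l.py <<'E'
import sys
from s import *
x,y,z=lid(sys.argv[1]); m=(abs(y)>.05); x,z=x[m],z[m]
# rim sits at z~0; lid points above .03 -> direction from the hinge
k=(z>.03)&(x<0); t=np.arctan2(z[k],-x[k]); r=np.hypot(x[k],z[k]); print('n',k.sum(),'angle of far pts',np.median(t[r>.16]) if (r>.16).any() else None,'zmax',z.max())
E
python3 l.py top2
```

```text
time: 7.7
tool_pos: [0.5968, -0.0274, 0.3599]
eef_rot: [-3.141, 0.008, 2.96]
wrist_force: [0.3, 0.1, -0.6]
grip_width: -0.0001
gripper_force: 0.0
t 7.7 case xyz -0.009678719191423024 0.0018518274468972582 tip h 0.23339614472989836 rot [-3.141  0.008  2.96 ] F [ 0.26  0.07 -0.58] q [-0.23  0.39  1.38  0.    1.37 -1.62]
n 786 angle of far pts 1.0416607455802134 zmax 0.16922366935821645
```

```bash
python3 -m crank '[[0,0,0,0,0,0,0],[0,0,0,0,0,0,0],[0,0,0,0,0,0,0],[0,0,0,0,0,0,0]]' | head -1
python3 l.py top3
```

```text
time: 8.25
t 8.25 case xyz -0.011766667403003729 0.0018844365170065471 tip h 0.22933896357948838 rot [ 3.142e+00 -1.000e-03  2.960e+00] F [-0.38  0.09 -0.43] q [-0.23  0.39  1.38 -0.    1.37 -1.62]
n 1273 angle of far pts 0.7470439224950841 zmax 0.13058531715414282
```

```bash
python3 -m crank '[[0,0,0,0.02,0,0,0],[0,0,0,0.02,0,0,0],[0,0,0,0.02,0,0,0],[0,0,0,0.02,0,0,0],[0,0,0,0.02,0,0,0],[0,0,0,0.02,0,0,0],[0,0,0,0.02,0,0,0],[0,0,0,0.02,0,0,0],[0,0,0,0,0,0,0],[0,0,0,0,0,0,0],[0,0,0,0,0,0,0],[0,0,0,0,0,0,0],[0,0,0,0,0,0,0],[0,0,0,0,0,0,0],[0,0,0,0,0,0,0],[0,0,0,0,0,0,0],[0,0,0,0,0,0,0],[0,0,0,0,0,0,0],[0,0,0,0,0,0,0],[0,0,0,0,0,0,0]]' | head -1
cat > flat.py <<'E'
import sys
from s import *
im,d,c=grab('scene',sys.argv[1]); P=world(d,c['mtx'],c['extrinsics'])-H
x,y,z=P@X,P@Y,P[...,2]; m=(x>-.2)&(x<.0)&(y<.12)&(y>.04)&(abs(z)<.1)&(z>0)
A=np.c_[x[m],y[m],np.ones(m.sum())]; k,*_=np.linalg.lstsq(A,z[m],rcond=None); print('n',m.sum(),'slope angle',-k[0],'z at front,y0',k@[-.185,0,1],'z at hinge',k[2])
E
python3 flat.py scene4
```

```text
time: 10.8
t 10.8 case xyz -0.17163317630065134 0.0017870013478760648 tip h 0.22981836394471203 rot [3.142 0.    2.96 ] F [-0.11  0.73  0.09] q [-0.25  0.14  1.74  0.    1.26 -1.64]
n 1142 slope angle 0.04001102018749865 z at front,y0 0.025529915619851552 z at hinge 0.0181278768851643
```

View pics/scene4.png

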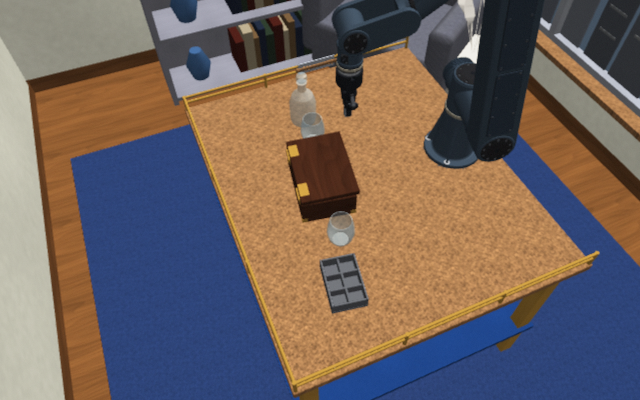

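The lid rests on its catch (slope 0.040, top face at (325,165)), and the fingertips at (350,110) are above its front edge. Now I'll lower the hand to press.

```bash
python3 -m crank '[[0,0,0,0.005,0,0.03,0],[0,0,0,0,0,0.03,0],[0,0,0,0,0,0.03,0],[0,0,0,0,0,0.03,0],[0,0,0,0,0,0.03,0],[0,0,0,0,0,0.02,0],[0,0,0,0,0,0.01,0],[0,0,0,0,0,0.01,0],[0,0,0,0,0,0,0],[0,0,0,0,0,0,0]]'|head -1; python3 s.py
```

```text
time: 12.1
t 12.1 case xyz -0.1761787588116361 0.001751757741271729 tip h 0.04029006539574833 rot [-3.142e+00  1.000e-03  2.960e+00] F [ 0.54  0.13 -0.24] q [-0.25  0.43  1.99  0.    0.72 -1.64]
```

```bash
python3 -m crank '[[0,0,0,0,0,0.004,0],[0,0,0,0,0,0.004,0],[0,0,0,0,0,0.002,0],[0,0,0,0,0,0.001,0],[0,0,0,0,0,0.001,0],[0,0,0,0,0,0.001,0],[0,0,0,0,0,0.001,0],[0,0,0,0,0,0,0]]'|head -1; python3 s.py
```

```text
time: 13.1
t 13.1 case xyz -0.1766641685850006 0.0017826921457288214 tip h 0.025747138970545168 rot [ 3.142 -0.     2.96 ] F [-0.62  1.14 -0.49] q [-0.25  0.46  2.   -0.    0.68 -1.64]
```

```bash
python3 -m crank '[[0,0,0,0,0,0.001,0],[0,0,0,0,0,0.001,0],[0,0,0,0,0,0,0]]'|head -1; python3 s.py; python3 -m crank '[[0,0,0,0,0,0.001,0],[0,0,0,0,0,0,0]]'|head -1; python3 s.py
```

```text
time: 13.48
t 13.47 case xyz -0.1766692513058885 0.001783608989259354 tip h 0.02413592985527612 rot [-3.142  0.     2.96 ] F [-1.58  0.77  5.06] q [-0.25  0.46  2.   -0.    0.67 -1.64]
time: 13.72
t 13.72 case xyz -0.17679748942718254 0.001788738322177876 tip h 0.023115297817556828 rot [-3.142 -0.     2.96 ] F [-0.92  0.06  5.2 ] q [-0.25  0.47  2.01 -0.    0.67 -1.64]
```

```bash
for i in 1; do python3 -m crank '[[0,0,0,0,0,0.001,0],[0,0,0,0,0,0,0]]'|head -1; python3 s.py; done; python3 -m crank '[[0,0,0,0,0,0.001,0],[0,0,0,0,0,0,0]]'|head -1; python3 s.py
```

```text
time: 13.98
t 13.97 case xyz -0.1769112602773539 0.0017853619980479848 tip h 0.021919135858521392 rot [-3.142 -0.     2.96 ] F [-0.85  0.25  3.61] q [-0.25  0.47  2.01 -0.    0.67 -1.64]
time: 14.22
t 14.22 case xyz -0.17656538764625912 0.0017775749235564946 tip h 0.02063757652197406 rot [3.142 0.    2.96 ] F [0.18 0.72 0.9 ] q [-0.25  0.47  2.01  0.    0.66 -1.64]
```

```bash
python3 flat.py scene5; python3 -m crank '[[0,0,0,0,0,0.001,0],[0,0,0,0,0,0,0]]'|head -1; python3 s.py;  python3 -m crank '[[0,0,0,0,0,0.001,0],[0,0,0,0,0,0,0]]'|head -1; python3 flat.py scene6
```

```text
t 14.22 case xyz -0.17656538764625912 0.0017775749235564946 tip h 0.02063757652197406 rot [3.142 0.    2.96 ] F [0.18 0.72 0.9 ] q [-0.25  0.47  2.01  0.    0.66 -1.64]
n 1139 slope angle 0.019971052504309743 z at front,y0 0.022250653345667417 z at hinge 0.018556008632370113
time: 14.52
t 14.53 case xyz -0.1765015472205102 0.001789405110630113 tip h 0.019638581274405452 rot [3.142 0.    2.96 ] F [-0.52 -1.28 -0.18] q [-0.25  0.47  2.01  0.    0.66 -1.64]
time: 14.78
t 14.78 case xyz -0.17665411845324352 0.00179549496532896 tip h 0.018672907198169823 rot [ 3.142 -0.     2.96 ] F [0.19 1.32 0.58] q [-0.25  0.48  2.01  0.    0.66 -1.64]
n 1130 slope angle 0.009455904516419887 z at front,y0 0.021915982464193177 z at hinge 0.0201666401286555
```

```bash
python3 -m crank '[[0,0,0,0,0,0.001,0],[0,0,0,0,0,0,0]]'|head -1; python3 s.py;  python3 -m crank '[[0,0,0,0,0,0.0007,0],[0,0,0,0,0,0,0]]'|head -1; python3 flat.py scene7
```

```text
time: 15.08
t 15.07 case xyz -0.1766692601818951 0.0017767127755486405 tip h 0.017740601385226228 rot [ 3.142 -0.     2.96 ] F [-0.06  1.01  0.3 ] q [-0.25  0.48  2.01 -0.    0.65 -1.64]
time: 15.32
t 15.32 case xyz -0.17659933517883997 0.001788095093747514 tip h 0.017546924819071073 rot [-3.142  0.     2.96 ] F [-1.3   0.31  5.59] q [-0.25  0.48  2.01 -0.    0.65 -1.64]
n 1134 slope angle 0.007132525770110729 z at front,y0 0.020633832768544223 z at hinge 0.019314315501073737
```

```bash
python3 -m crank '[[0,0,0,0,0,0.0005,0],[0,0,0,0,0,0,0],[0,0,0,0,0,0,0]]'|head -1; python3 s.py
```

```text
time: 15.75
t 15.75 case xyz -0.17663787951570858 0.0017978063610010681 tip h 0.017473529037424128 rot [-3.141e+00  1.000e-03  2.960e+00] F [-2.2   0.    9.85] q [-0.25  0.48  2.01 -0.    0.65 -1.64]
```

The tip has hit the hard stop: it stays put while the force climbs to about 10 N. I'll lift off and check.

```bash
python3 -m crank '[[0,0,0,0,0,-0.003,0],[0,0,0,0,0,-0.02,0],[0,0,0,0,0,-0.04,0],[0,0,0,0,0,-0.06,0],[0,0,0,0,0,-0.06,0],[0,0,0,0,0,0,0],[0,0,0,0,0,0,0]]'|head -1; python3 flat.py scene8; python3 flat.py scene9; python3 -c "
import cv2;cv2.imwrite('pics/c9.png',cv2.resize(cv2.imread('pics/scene9.png')[90:300,250:400],None,fx=2.8,fy=2.8))"
```

```text
time: 16.62
t 16.62 case xyz -0.1773081469362793 0.0018519591540759283 tip h 0.19919450876838096 rot [ 3.142e+00 -1.000e-03  2.960e+00] F [-0.8  -0.24 -0.85] q [-0.25  0.17  1.8   0.    1.18 -1.64]
n 1124 slope angle -0.0030040855642385154 z at front,y0 0.017165552251448734 z at hinge 0.01772130808083286
t 16.68 case xyz -0.17771838623864605 0.0018352709779025102 tip h 0.19842703446820203 rot [ 3.141e+00 -3.000e-03  2.960e+00] F [-0.16  0.62 -0.31] q [-0.25  0.17  1.8  -0.    1.18 -1.64]
n 1131 slope angle -0.004634651788481024 z at front,y0 0.01672776967538284 z at hinge 0.017585180256251828
```

View pics/c9.png

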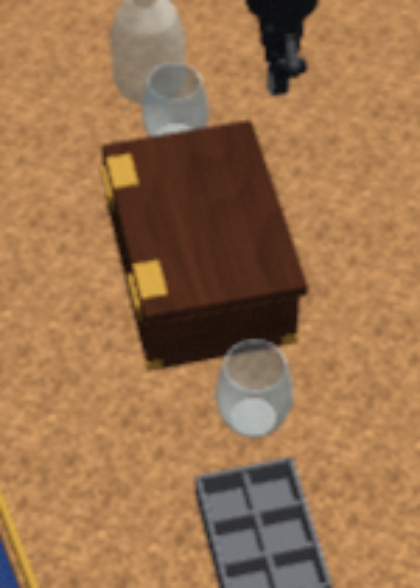

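The crop shows the lid flat with no gap along its edge from (145,310) to (305,290). The hand at (280,60) is clear, and the glasses, decanter and mould stand where they were. The measured slope is about 0, so I'm handing in.

```bash
python3 -c "
from rig import env
print(env.finish_job())"
```

```text
the job is handed in; nothing more can be done
None
```

The case is shut: the lid swung down onto its catch by itself, then a gentle press (about 10 N) brought it to its hard stop, where the camera measured it flat; the glasses, decanter and mould were not touched, and the job was handed in at about 17 s (no verdict came back).

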